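Power up the microscope in order

ROBOT

A 6-joint arm with a two-finger parallel gripper is mounted at the origin on the work surface. World frame = base frame: x ahead of the robot, y to its left, z up, the work surface at z = 0. Lengths are in mm, angles in rad, forces in N, time in s.
With the tool pointing down it reaches from about 275 to 1000 mm from the base axis. Payload 8.4 kg.
Tool frame: the origin (TCP) lies at the very end of the fingers, on their centre line; the grasp point (between the pads) lies 19 mm behind it; z points along the fingers, y is the line along which they close (so a half turn about z gives the same grasp; the last joint's range is limited). The gripper opens to 85 mm and grips with 20 to 120 N. Pads are 22 mm wide; open, the fingers measure 114 mm over their backs; the gripper's body (76 mm by 85 mm) begins 54 mm behind the grasp point. The pads swing forward as they close: fully open they stand 13 mm farther back than shut.
Start: joints at [1.137, 0.353, 1.633, -0, 1.155, -0.002], TCP at [261.565, 567.637, 231.281] pointing down, gripper open.
Joint ranges: [-2.63, 2.63], [-0.92, 2.1], [0.06, 2.66], [-1.3, 4.44], [0, 2.69], [-3.02, 3.02]. Speed limits (rad/s): [2.22, 2.22, 2.79, 3.14, 3.14, 3.14].

INTERFACE

Orientations are given as [roll, pitch, yaw] about the fixed x, y, z axes, in that order (R = Rz(yaw) Ry(pitch) Rx(roll)).
In Python, from rig import r, vision gives the robot as it stands. The module is installed in compiled form; this text tells all that it offers.
- The arm moves only by the tool play_rows, never from a script. Its argument "steps" is a list of rows, each an object with "delta_pos": the shift along the tool's x, y, z in cm, a list of three; "yaw": the turn about the tool's z in rad; "jaw": the opening in per cent of the stroke, from 0 (shut) to 100 (fully open). A call has exactly 8 rows; each row is the pose to reach, as a shift and turn from the pose commanded when the call began, along the tool's axes at that moment; what a row does not reach only later rows make up. A row lasts 1/10 s, in which the tool goes at most 50 mm and 8.59 degrees, less where a joint would pass 70% of its speed; a pose out of reach is approached as far as the arm can. A call with a gripper value outside its range is refused whole. The fingers move at their own pace and stop on an object; "grip_force" is the grip in N (left out, the last holds). Time passes only in rows, so rows that repeat a pose let the fingers close, or fill a call up. It gives the time, the measured TCP pose, the force, the opening and the grip force at its end, in the units of the state.
- r.sense(): the state, without advancing time (a new reading comes with each control period).
- vision.grab_frame(name): name is "side" or "top"; returns (picture, depth): 480x640x3 uint8, red, green, blue; 480x640 float32, mm along the optical axis (not along the pixel's ray), 0 where there is no reading.
- vision.calibration(name): a dict with "mtx" (3x3 intrinsics, pixels), "extrinsics" (4x4, takes a point from camera to world coordinates). Camera axes: x right, y down, z forward; pixel columns grow to the right and rows downward; lengths in mm; the calibration is good to about 2 mm. A picture is of the moment at which its call begins. calibration takes no time and is no camera call.
- r.sign_off(): hands the job in; it is judged then, once.
Trained networks look in the newest picture that a camera, given by its name, has taken for a name from the list of things; names that differ only in an ending like _2 or _b are one class to them, and where a whole thing is asked for, a point or a joint stands for the part that bears it (a point fixed in the world has none). Each returns a list of dicts, best first, with "conf" (0 to 1); they miss things now and then, are a little off and sometimes report something else, mostly with a low value. They report only what shows in the picture. A call takes as long as a camera call. They do not tell look-alikes from the thing itself.
- vision.cut_out(camera, thing): "region" (480x640 bool, what is visible of it) and "uv" ([column, row] in pixels, amid what is visible of it).
- vision.landmark_of(camera, thing): "uv" ([column, row] in pixels: a listed point, or the origin of a listed thing).
The state is a dict: "clock": time; "qpos": joint angles; "qvel": joint speeds; "joint_efforts": joint torques, N m; "eef_pos": TCP position; "tcp_rot": TCP orientation; "contact_force": force on the tool from outside, world axes, zero at the start; "wrist_torque": the same for the moment, N m; "opening": opening from 0.0 (shut) to 1.0 (fully open); "grasp_force": force on a finger pad.
Only numpy, scipy, OpenCV 4.12 (cv2) and the standard library are available. Lean on these libraries where they do the work, as an engineer would, in place of code of your own. Each camera call takes 0.05 s, during which the arm holds its last target. There are 200 camera calls.

TASK

Power up the microscope with a fingertip, in this order: press in the large round key on the lamp supply, then the long bar key on the joystick console, then the square key on the camera box, each lightly, straight down until it is fully home, where it stays in by itself. Leave the lamp supply's small reset button out, grasp and lift nothing, do not shove the instruments, and leave the other things on the bench where they are.

Things in the scene. Friction and masses are not known exactly. Their poses are not given: they have to be found in the camera images.
- lamp_supply: lamp supply: the tallest of three white instruments, a box 100 (x) x 120 (y) mm, top face 89 mm above the bench, black vent slots in its sides, about 1.4 kg. Loose on the bench, free to slide. Origin: centre of the underside; x away from its front, y to its left, z up. On its top stand the large round key (centre at x 0, y +25 mm) and the small reset button (x 0, y -42 mm).
- console: joystick console: the lowest white box, 100 (x) x 120 (y) mm, top face 42 mm above the bench, about 1.0 kg. Loose on the bench, free to slide. Origin: centre of the underside; x away from its front, y to its left, z up. A fixed stub joystick with a rubber ball (18 mm across, top 28 mm above the top face) stands at x +22 mm, y 0; the bar key lies at x -28 mm, y 0.
- camera_box: camera box: the middle-height white box, 100 (x) x 120 (y) mm, top face 64 mm above the bench, about 1.2 kg. Loose on the bench, free to slide. Origin: centre of the underside; x away from its front, y to its left, z up. Five aluminium fins 6 mm high cover its top from y -13 to -53 mm; the square key stands at x 0, y +32 mm.
- lamp_key_top (a point): centre of the top face of the large round black key, 30 mm across; 16 mm above the lamp supply's top face when out. Moves with the key; axes as the lamp supply's.
- console_key_top (a point): centre of the top face of the long black bar key, 18 (x) x 60 (y) mm; 22 mm above the console's top face when out. Moves with the key; axes as the console's.
- camera_key_top (a point): centre of the top face of the square black key, 26 x 26 mm; 18 mm above the camera box's top face when out. Moves with the key; axes as the camera box's.
- lamp_key (a joint): how far the lamp supply's round key is pressed in, m: 0 = out, 0.008 = fully home. It gives way straight down at about 3 N and has no return spring: it stays where it is left. Its cap sits on a stiff spring of 3 N per mm (4 mm of give), so the cap's top sinks about 9 mm for the key to be home, then resists 3 N more with each further mm. 
- console_key (a joint): how far the console's bar key is pressed in, m: 0 = out, 0.008 = fully home. It gives way straight down at about 3 N and has no return spring: it stays where it is left. Its cap sits on a stiff spring of 3 N per mm (4 mm of give), so the cap's top sinks about 9 mm for the key to be home, then resists 3 N more with each further mm. 
- camera_key (a joint): how far the camera box's square key is pressed in, m: 0 = out, 0.008 = fully home. It gives way straight down at about 3 N and has no return spring: it stays where it is left. Its cap sits on a stiff spring of 3 N per mm (4 mm of give), so the cap's top sinks about 9 mm for the key to be home, then resists 3 N more with each further mm. 
- reset_key (a joint): how far the lamp supply's small round reset button (12 mm across, only 5 mm proud of the top face) is pressed in, m: 0 = out, 0.004 = in; 2 N. It must stay out.
- petri_dish: closed clear petri dish, 62 mm across, 16 mm high; bystander, loose. Origin: centre of its underside.
- lens_can: dark steel round lens canister, 40 mm across, 52 mm high; bystander, loose. Origin: centre of its underside.
- slide_box: flat closed slide box, 86 x 101 x 35 mm; bystander, loose. Origin: centre of its underside.
- tube_rack: empty blue open rack, 70 x 130 x 55 mm; bystander, loose. Origin: centre of its underside.
- reagent_bottle: amber jar, 52 mm across, 105 mm high; bystander, loose. Origin: centre of its underside.
- pen: white and black square-bodied marker pen lying down, about 120 x 13 x 13 mm, long axis = its x; bystander, loose. Origin: centre of its underside near its middle.
- waste_cup: open grey cup, 60 mm across, 60 mm high; bystander, loose. Origin: centre of its underside.
Mind the look-alikes: they are no part of the job. Leave any orange or turquoise look-alike of the lamp_supply alone.

How it is judged:
By the outcome, as a careful person would: the job done as asked, in the order asked, and still so for the second after the job is handed in, with the robot touching nothing.
It also fails if it takes over 48 s, if anything falls off the work surface, if the arm or the gripper's body presses on something with over 40 N, if the wrist force passes 120 N, or if a joint passes its speed limit or range.

## Working session

There is one attempt and no reset: what is moved stays moved. The work goes in short steps, Python scripts to look and compute and a tool call to move; the robot and the scene stay as the last step left them, time stands still between calls to the robot, and variables do not carry over. Pictures are saved under pics/ and viewed, at most 10 in all, crops included, and the job is handed in when it is done.

Besides the shell and the picture viewer there is one more tool, called as a command line: name --argument value ..., lists and objects as JSON in quotes. play_rows: Moves the arm, as the interface text tells. Its arguments: {"type":"object","properties":{"steps":{"type":"array"},"grip_force":{"type":"number"}},"required":["steps"]}

```bash
mkdir -p pics
cat > h.py <<'E'
from rig import r, vision
import numpy as np, cv2
def save(n,f):
    p,d=vision.grab_frame(n); cv2.imwrite(f,p[:,:,::-1]); np.save(f'/tmp/{n}.npy',d); return p,d
def world(n,uv,z=None,d=None):
    c=vision.calibration(n); K=np.array(c['mtx']);E=np.array(c['extrinsics'])
    ray=np.linalg.inv(K)@[uv[0],uv[1],1.]
    if z is None: return (E@np.r_[ray*d,1])[:3]
    w=E[:3,:3]@ray; o=E[:3,3]; return o+w*(z-o[2])/w[2]
E
python3 - <<'E'
from h import *
for n in('top','side'):
    p,d=save(n,f'pics/{n}1.png')
    for t,z in(('lamp_key_top',105),('console_key_top',64),('camera_key_top',82),('lamp_supply',0),('console',0),('camera_box',0)):
        for k in vision.landmark_of(n,t)[:3]:
            uv=k['uv'];print(n,t,round(k['conf'],2),np.round(uv),world(n,uv,z=z).round(),'depth',world(n,uv,d=d[int(uv[1]),int(uv[0])]).round())
s=r.sense();print(s['clock'],s['eef_pos'],s['tcp_rot'],s['contact_force'])
E
```

```text
top lamp_key_top 0.57 [504. 293.] [ 428. -537.  105.] depth [ 428. -537.  104.]
top lamp_key_top 0.43 [412. 271.] [ 475. -316.  105.] depth [ 475. -317.  104.]
top lamp_key_top 0.41 [414. 369.] [ 246. -324.  105.] depth [ 246. -324.  103.]
top console_key_top 0.71 [278. 252.] [514.   4.  64.] depth [515.   4.  62.]
top camera_key_top 0.47 [130. 252.] [506. 358.  82.] depth [506. 359.  79.]
top camera_key_top 0.21 [278. 244.] [532.   2.  82.] depth [536.   5.  39.]
top lamp_supply 0.85 [399. 352.] [ 274. -306.    0.] depth [ 283. -291.   88.]
top lamp_supply 0.85 [483. 300.] [ 409. -519.    0.] depth [ 410. -492.   88.]
top lamp_supply 0.56 [409. 279.] [ 458. -329.    0.] depth [ 456. -313.   92.]
top console 0.67 [278. 243.] [543.   9.   0.] depth [539.   6.  42.]
top console 0.26 [130. 249.] [517. 387.   0.] depth [512. 359.  84.]
top camera_box 0.77 [148. 257.] [497. 341.   0.] depth [494. 319.  72.]
side lamp_key_top 0.95 [473. 422.] [ 433. -546.  105.] depth [ 433. -547.  107.]
side lamp_key_top 0.79 [281. 396.] [ 244. -323.  105.] depth [ 244. -323.  104.]
side lamp_key_top 0.78 [376. 315.] [ 474. -309.  105.] depth [ 474. -309.  106.]
side console_key_top 0.66 [289. 239.] [517.  -3.  64.] depth [517.  -2.  63.]
side camera_key_top 0.51 [202. 171.] [501. 347.  82.] depth [503. 350.  79.]
side lamp_supply 0.91 [286. 420.] [ 256. -312.    0.] depth [ 230. -351.   89.]
side lamp_supply 0.77 [443. 450.] [ 418. -526.    0.] depth [ 373. -540.   89.]
side lamp_supply 0.64 [375. 365.] [ 454. -338.    0.] depth [ 412. -369.   76.]
side console 0.77 [294. 253.] [538.   6.  -0.] depth [509. -30.  43.]
side camera_box 0.88 [209. 197.] [505. 339.   0.] depth [475. 277.  48.]
side camera_box 0.59 [398. 238.] [ 769. -122.    0.] depth [ 738. -144.   32.]
0.7 [261.56873704 567.64418649 231.28125925] [3.14158934e+00 1.00347060e-05 2.70980392e+00] [ 0.14265747 -0.18617781 -0.51276099]
```

View pics/top1.png

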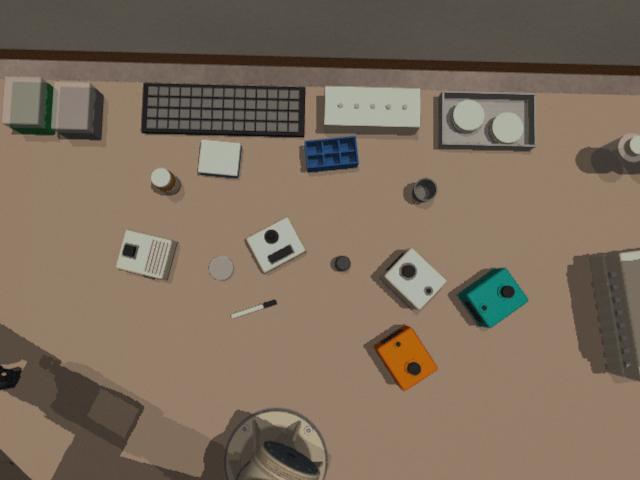

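View pics/side1.png

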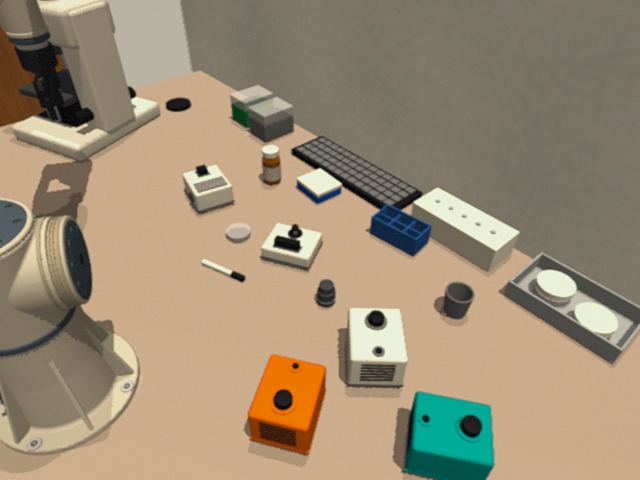

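The top view shows the white lamp supply with its key at (408,271) and reset at (429,290). The console bar is at (281,254) and the camera key at (130,251). The orange and turquoise boxes are decoys. Next I refine the key centres from the dark blobs.

Run:
```python
from h import *
s=r.sense();R=s['eef_pos'];psi=s['tcp_rot'][2]
tx=np.array([np.cos(psi),np.sin(psi)]);ty=np.array([np.sin(psi),-np.cos(psi)])
for n,uvs in(('top',((408,271),(281,254),(130,251))),('side',((376,319),(287,243),(202,170)))):
    p=cv2.imread(f'pics/{n}1.png');d=np.load(f'/tmp/{n}.npy')
    for uv,z in zip(uvs,(105,64,82)):
        v,u=np.mgrid[uv[1]-22:uv[1]+23,uv[0]-22:uv[0]+23]
        P=np.array([world(n,(a,b),d=d[b,a]) for a,b in zip(u.ravel(),v.ravel())])
        g=p[v.ravel(),u.ravel()].max(1)
        c0=world(n,uv,z=z)
        m=(g<75)&(abs(P[:,2]-z)<5)&(np.hypot(*(P-c0)[:,:2].T)<36)
        Q=P[m];c=cv2.minAreaRect(Q[:,:2].astype(np.float32))
        dl=Q.mean(0)[:2]-R[:2]
        print(n,z,m.sum(),Q.mean(0).round(1),np.round(c[0],1),np.round(c[1],1),round(c[2]),'tool cm',(dl@tx/10).round(1),(dl@ty/10).round(1))
```

```text
top 105 109 [ 474.3 -309.1  104. ] [ 474.3 -308.9] [27.6 28.5] 19 tool cm -56.0 -70.7Traceback (most recent call last):
  File "<stdin>", line 8, in <module>
  File "h.py", line 6, in world
    c=vision.calibration(n); K=np.array(c['mtx']);E=np.array(c['extrinsics'])
ValueError: time passes only in moves, steps and waits
```

```bash
sed -i 's/^def world/C={n:vision.calibration(n) for n in ("top","side")}\ndef world/; s/c=vision.calibration(n)/c=C[n]/' h.py
python3 - <<'E'
from h import *
s=r.sense();R=s['eef_pos'];psi=s['tcp_rot'][2]
tx=np.array([np.cos(psi),np.sin(psi)]);ty=np.array([np.sin(psi),-np.cos(psi)])
for n,uvs in(('top',((408,271),(281,254),(130,251))),('side',((376,319),(287,243),(202,170)))):
    p=cv2.imread(f'pics/{n}1.png');d=np.load(f'/tmp/{n}.npy')
    for uv,z in zip(uvs,(105,64,82)):
        v,u=np.mgrid[uv[1]-22:uv[1]+23,uv[0]-22:uv[0]+23]
        P=np.array([world(n,(a,b),d=d[b,a]) for a,b in zip(u.ravel(),v.ravel())])
        g=p[v.ravel(),u.ravel()].max(1)
        c0=world(n,uv,z=z)
        m=(g<75)&(abs(P[:,2]-z)<5)&(np.hypot(*(P-c0)[:,:2].T)<36)
        Q=P[m]
        if m.sum()<5: print(n,z,m.sum());continue
        c=cv2.minAreaRect(Q[:,:2].astype(np.float32))
        dl=Q.mean(0)[:2]-R[:2]
        print(n,z,m.sum(),Q.mean(0).round(1),np.round(c[0],1),np.round(c[1],1),round(c[2]),'tool cm',(dl@tx/10).round(1),(dl@ty/10).round(1))
print(s['clock'],s['eef_pos'])
E
```

```text
top 105 109 [ 474.3 -309.1  104. ] [ 474.3 -308.9] [27.6 28.5] 19 tool cm -56.0 -70.7
top 64 159 [ 5.102e+02 -4.000e-01  6.330e+01] [ 5.105e+02 -5.000e-01] [18.1 59.1] 29 tool cm -46.3 -41.2
top 82 98 [508.5 363.3  80.9] [508.9 363.8] [24.5 25.1] 76 tool cm -31.0 -8.2
side 105 157 [ 471.3 -312.5  104.8] [ 472.8 -312.6] [25.6 26.3] 9 tool cm -55.9 -71.2
side 64 133 [508.5  -4.4  63.4] [510.6  -3.5] [19.3 56.2] 29 tool cm -46.4 -41.6
side 82 49 [506.7 359.3  80.7] [507.9 361. ] [30.2 21.7] 75 tool cm -31.0 -8.7
0.7 [261.56873704 567.64418649 231.28125925]
```

play_rows --steps '[{"delta_pos":[-3,-3.8,0],"yaw":0,"jaw":0},{"delta_pos":[-6,-7.6,0],"yaw":0,"jaw":0},{"delta_pos":[-9,-11.4,0],"yaw":0,"jaw":0},{"delta_pos":[-12,-15.2,0],"yaw":0,"jaw":0},{"delta_pos":[-15,-19,0],"yaw":0,"jaw":0},{"delta_pos":[-18,-22.8,0],"yaw":0,"jaw":0},{"delta_pos":[-21,-26.6,0],"yaw":0,"jaw":0},{"delta_pos":[-24,-30.4,0],"yaw":0,"jaw":0}]'

```text
clock: 1.5
eef_pos: [352.4, 189.4, 231.6]
tcp_rot: [3.141, 0.001, 2.71]
contact_force: [1.0, -0.8, -0.0]
opening: 0.002
grasp_force: 0.0
```

play_rows --steps '[{"delta_pos":[-3,-3.8,0],"yaw":0,"jaw":0},{"delta_pos":[-6,-7.6,0],"yaw":0,"jaw":0},{"delta_pos":[-9,-11.4,0],"yaw":0,"jaw":0},{"delta_pos":[-12,-15.2,0],"yaw":0,"jaw":0},{"delta_pos":[-15,-19,0],"yaw":0,"jaw":0},{"delta_pos":[-18,-22.8,0],"yaw":0,"jaw":0},{"delta_pos":[-21,-26.6,0],"yaw":0,"jaw":0},{"delta_pos":[-24,-30.4,0],"yaw":0,"jaw":0}]'

```text
clock: 2.3
eef_pos: [443.2, -187.7, 231.6]
tcp_rot: [3.141, 0.001, 2.709]
contact_force: [0.9, 1.5, 0.4]
opening: -0.001
grasp_force: 0.0
```

```bash
cat > go.py <<'E'
from rig import r
import numpy as np,sys
t=np.array(list(map(float,sys.argv[1:4])));s=r.sense();psi=s['tcp_rot'][2];d=(t-s['eef_pos'])/10
print(s['clock'],np.round(s['eef_pos'],1),np.round(s['tcp_rot'],3),'F',np.round(s['contact_force'],1),s['opening'],'q',np.round(s['qpos'],2))
print('delta',np.round([d[0]*np.cos(psi)+d[1]*np.sin(psi),d[0]*np.sin(psi)-d[1]*np.cos(psi),-d[2]],2))
E
python3 go.py 473.5 -311 120
```

```text
2.3 [ 443.2 -187.7  231.6] [3.141e+00 1.000e-03 2.709e+00] F [0.9 1.5 0.4] -0.0012777107655629486 q [-0.4   0.13  1.93  0.    1.08 -1.54]
delta [-7.92 -9.93 11.16]
```

play_rows --steps '[{"delta_pos":[-3,-3.8,0],"yaw":0,"jaw":0},{"delta_pos":[-6,-7.6,0],"yaw":0,"jaw":0},{"delta_pos":[-7.9,-9.9,0],"yaw":0,"jaw":0},{"delta_pos":[-7.9,-9.9,3],"yaw":0,"jaw":0},{"delta_pos":[-7.9,-9.9,7],"yaw":0,"jaw":0},{"delta_pos":[-7.9,-9.9,10.5],"yaw":0,"jaw":0},{"delta_pos":[-7.9,-9.9,10.5],"yaw":0,"jaw":0},{"delta_pos":[-7.9,-9.9,10.5],"yaw":0,"jaw":0}]'

```text
clock: 3.1
eef_pos: [473.4, -308.4, 126.7]
tcp_rot: [3.141, -0.001, 2.71]
contact_force: [-0.4, -0.4, 0.7]
opening: -0.004
grasp_force: 0.0
```

```bash
python3 -c "
from h import *
for n in ('top','side'): save(n,f'pics/{n}2.png')
a=cv2.imread('pics/top2.png')[230:330,350:480];b=cv2.imread('pics/side2.png')[270:400,310:450]
cv2.imwrite('pics/c2.png',np.hstack([cv2.resize(a,(390,300)),cv2.resize(b,(390,300))]))"
python3 go.py 473.5 -311 105
```

```text
3.2 [ 474.6 -309.1  128.3] [-3.141e+00  3.000e-03  2.710e+00] F [-0.1 -0.2  0.4] 0.0031937357347284 q [-0.58  0.38  1.85 -0.    0.91 -1.72]
delta [ 0.02 -0.22  2.33]
```

View pics/c2.png

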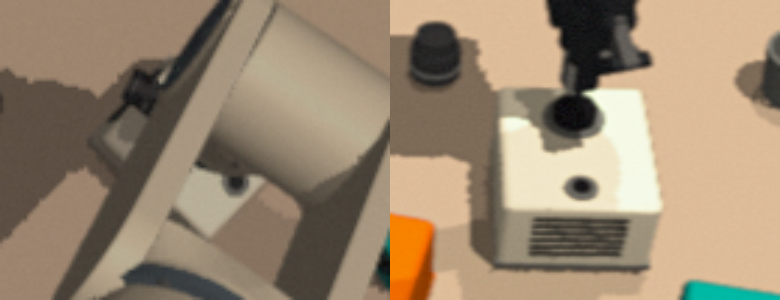

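The side view shows the fingertip hanging right above the round key. I press now.

play_rows --steps '[{"delta_pos":[0,-0.2,1],"yaw":0,"jaw":0},{"delta_pos":[0,-0.2,1.8],"yaw":0,"jaw":0},{"delta_pos":[0,-0.2,2.0],"yaw":0,"jaw":0},{"delta_pos":[0,-0.2,2.2],"yaw":0,"jaw":0},{"delta_pos":[0,-0.2,2.4],"yaw":0,"jaw":0},{"delta_pos":[0,-0.2,2.5],"yaw":0,"jaw":0},{"delta_pos":[0,-0.2,2.6],"yaw":0,"jaw":0},{"delta_pos":[0,-0.2,2.6],"yaw":0,"jaw":0}]'

```text
clock: 4.0
eef_pos: [472.4, -310.1, 100.2]
tcp_rot: [3.142, -0.0, 2.71]
contact_force: [-1.6, 0.5, 2.1]
opening: -0.0
grasp_force: 1.3
```

play_rows --steps '[{"delta_pos":[0,0,0.1],"yaw":0,"jaw":0},{"delta_pos":[0,0,0.2],"yaw":0,"jaw":0},{"delta_pos":[0,0,0.3],"yaw":0,"jaw":0},{"delta_pos":[0,0,0.35],"yaw":0,"jaw":0},{"delta_pos":[0,0,0.4],"yaw":0,"jaw":0},{"delta_pos":[0,0,0.45],"yaw":0,"jaw":0},{"delta_pos":[0,0,0.45],"yaw":0,"jaw":0},{"delta_pos":[0,0,0.45],"yaw":0,"jaw":0}]'

```text
clock: 4.8
eef_pos: [472.6, -310.3, 95.8]
tcp_rot: [-3.142, 0.0, 2.71]
contact_force: [-1.9, 0.8, 4.4]
opening: 0.001
grasp_force: 1.8
```

play_rows --steps '[{"delta_pos":[0,0,0.05],"yaw":0,"jaw":0},{"delta_pos":[0,0,0.1],"yaw":0,"jaw":0},{"delta_pos":[0,0,0.1],"yaw":0,"jaw":0},{"delta_pos":[0,0,0.1],"yaw":0,"jaw":0},{"delta_pos":[0,0,0.1],"yaw":0,"jaw":0},{"delta_pos":[0,0,0.1],"yaw":0,"jaw":0},{"delta_pos":[0,0,0.1],"yaw":0,"jaw":0},{"delta_pos":[0,0,0.1],"yaw":0,"jaw":0}]'

```text
clock: 5.6
eef_pos: [472.6, -310.3, 95.0]
tcp_rot: [-3.142, 0.0, 2.71]
contact_force: [-1.9, 0.9, 5.0]
opening: -0.005
grasp_force: 3.0
```

play_rows --steps '[{"delta_pos":[0,0,0.05],"yaw":0,"jaw":0},{"delta_pos":[0,0,0.1],"yaw":0,"jaw":0},{"delta_pos":[0,0,0.1],"yaw":0,"jaw":0},{"delta_pos":[0,0,0.1],"yaw":0,"jaw":0},{"delta_pos":[0,0,0.1],"yaw":0,"jaw":0},{"delta_pos":[0,0,0.1],"yaw":0,"jaw":0},{"delta_pos":[0,0,0.1],"yaw":0,"jaw":0},{"delta_pos":[0,0,0.1],"yaw":0,"jaw":0}]'

```text
clock: 6.4
eef_pos: [472.6, -310.3, 94.2]
tcp_rot: [-3.142, 0.0, 2.71]
contact_force: [-1.9, 2.5, 8.8]
opening: -0.003
grasp_force: 4.2
```

play_rows --steps '[{"delta_pos":[0,0,-0.5],"yaw":0,"jaw":0},{"delta_pos":[0,0,-2.5],"yaw":0,"jaw":0},{"delta_pos":[0,0,-6],"yaw":0,"jaw":0},{"delta_pos":[1.4,4.4,-6],"yaw":0,"jaw":0},{"delta_pos":[2.8,8.8,-6],"yaw":0,"jaw":0},{"delta_pos":[4.2,13.2,-6],"yaw":0,"jaw":0},{"delta_pos":[5.6,17.6,-6],"yaw":0,"jaw":0},{"delta_pos":[7,22,-6],"yaw":0,"jaw":0}]'

```text
clock: 7.2
eef_pos: [501.3, -79.5, 153.9]
tcp_rot: [3.141, 0.001, 2.709]
contact_force: [0.2, 0.6, -0.6]
opening: 0.0
grasp_force: 0.0
```

```bash
python3 go.py 510.3 -2 80; python3 -c "
from h import *
p,d=save('side','pics/side3.png')
for u,v in((376,322),(374,324),(378,324),(376,326)): print(world('side',(u,v),d=d[v,u]).round(1),p[v,u])
cv2.imwrite('pics/c3.png',cv2.resize(p[200:410,220:450],(690,600))[:,:,::-1])"
```

```text
7.2 [501.3 -79.5 153.9] [3.141e+00 1.000e-03 2.709e+00] F [ 0.2  0.6 -0.6] 2.362258272427809e-05 q [-0.16  0.27  1.96 -0.    0.92 -1.3 ]
delta [2.43 7.41 7.39]
[ 467.6 -316.5   97.8] [38 34 34]
[ 461.6 -317.1   97.7] [27 25 26]
[ 467.8 -321.4   96.5] [31 28 28]
[ 463.3 -320.9   94.1] [58 57 50]
```

View pics/c3.png

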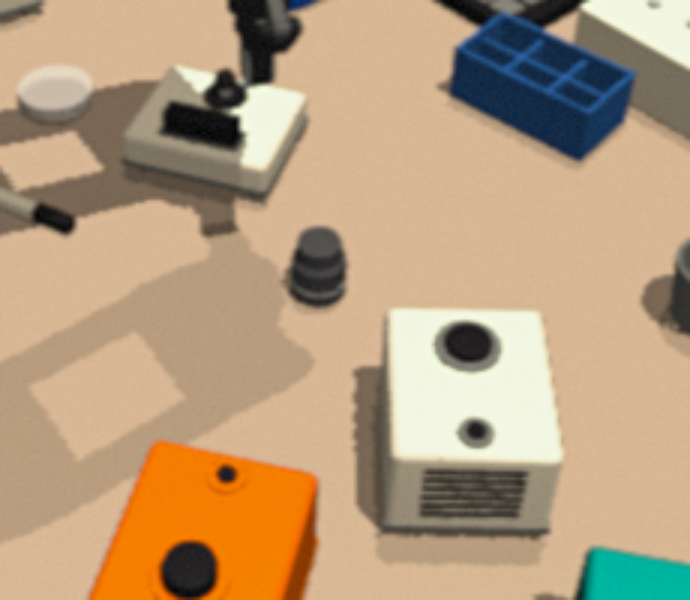

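The crop shows the lamp key sunk to z≈97, so it is home. The box and the reset button are unmoved. Now the console.

play_rows --steps '[{"delta_pos":[1.3,3.8,0],"yaw":0,"jaw":0},{"delta_pos":[2.55,7.5,0],"yaw":0,"jaw":0},{"delta_pos":[2.55,7.5,0],"yaw":0,"jaw":0},{"delta_pos":[2.55,7.5,3],"yaw":0,"jaw":0},{"delta_pos":[2.55,7.5,6],"yaw":0,"jaw":0},{"delta_pos":[2.55,7.5,7.5],"yaw":0,"jaw":0},{"delta_pos":[2.55,7.5,7.5],"yaw":0,"jaw":0},{"delta_pos":[2.55,7.5,7.5],"yaw":0,"jaw":0}]'

```text
clock: 8.05
eef_pos: [509.5, -2.8, 79.0]
tcp_rot: [-3.141, -0.0, 2.709]
contact_force: [1.2, -0.1, 0.5]
opening: -0.003
grasp_force: 0.0
```

```bash
python3 go.py 510.3 -2 64; python3 -c "
from h import *
p,d=save('side','pics/side4.png')
cv2.imwrite('pics/c4.png',cv2.resize(p[200:280,240:340],(600,480))[:,:,::-1])"
```

```text
8.05 [509.5  -2.8  79. ] [-3.141 -0.     2.709] F [ 1.2 -0.1  0.5] -0.0026121235679586515 q [-0.01  0.38  2.   -0.    0.76 -1.15]
delta [-0.04  0.1   1.5 ]
```

View pics/c4.png

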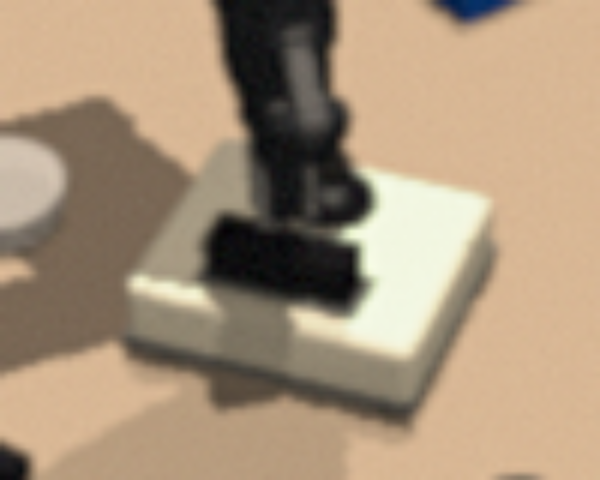

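The fingertip is centred above the bar, clear of the joystick. Pressing.

play_rows --steps '[{"delta_pos":[0,0,0.8],"yaw":0,"jaw":0},{"delta_pos":[0,0,1.2],"yaw":0,"jaw":0},{"delta_pos":[0,0,1.4],"yaw":0,"jaw":0},{"delta_pos":[0,0,1.6],"yaw":0,"jaw":0},{"delta_pos":[0,0,1.8],"yaw":0,"jaw":0},{"delta_pos":[0,0,2.0],"yaw":0,"jaw":0},{"delta_pos":[0,0,2.1],"yaw":0,"jaw":0},{"delta_pos":[0,0,2.1],"yaw":0,"jaw":0}]'

```text
clock: 8.9
eef_pos: [509.2, -2.4, 57.7]
tcp_rot: [-3.142, -0.0, 2.71]
contact_force: [-1.0, -0.2, 1.7]
opening: -0.0
grasp_force: 1.2
```

play_rows --steps '[{"delta_pos":[0,0,0.1],"yaw":0,"jaw":0},{"delta_pos":[0,0,0.2],"yaw":0,"jaw":0},{"delta_pos":[0,0,0.3],"yaw":0,"jaw":0},{"delta_pos":[0,0,0.35],"yaw":0,"jaw":0},{"delta_pos":[0,0,0.4],"yaw":0,"jaw":0},{"delta_pos":[0,0,0.4],"yaw":0,"jaw":0},{"delta_pos":[0,0,0.4],"yaw":0,"jaw":0},{"delta_pos":[0,0,0.4],"yaw":0,"jaw":0}]'

```text
clock: 9.7
eef_pos: [509.3, -2.3, 53.9]
tcp_rot: [-3.142, -0.0, 2.71]
contact_force: [-2.0, -1.0, 6.3]
opening: 0.001
grasp_force: 3.1
```

Nearly home; one more light millimetre.

play_rows --steps '[{"delta_pos":[0,0,0.05],"yaw":0,"jaw":0},{"delta_pos":[0,0,0.1],"yaw":0,"jaw":0},{"delta_pos":[0,0,0.1],"yaw":0,"jaw":0},{"delta_pos":[0,0,0.1],"yaw":0,"jaw":0},{"delta_pos":[0,0,0.1],"yaw":0,"jaw":0},{"delta_pos":[0,0,0.1],"yaw":0,"jaw":0},{"delta_pos":[0,0,0.1],"yaw":0,"jaw":0},{"delta_pos":[0,0,0.1],"yaw":0,"jaw":0}]'

```text
clock: 10.5
eef_pos: [509.3, -2.4, 53.1]
tcp_rot: [3.142, 0.0, 2.71]
contact_force: [-2.3, -0.9, 9.1]
opening: -0.0
grasp_force: 4.3
```

play_rows --steps '[{"delta_pos":[0,0,-0.5],"yaw":0,"jaw":0},{"delta_pos":[0,0,-3],"yaw":0,"jaw":0},{"delta_pos":[0,0,-8],"yaw":0,"jaw":0},{"delta_pos":[2,4.3,-8],"yaw":0,"jaw":0},{"delta_pos":[4,8.6,-8],"yaw":0,"jaw":0},{"delta_pos":[6,12.9,-8],"yaw":0,"jaw":0},{"delta_pos":[8,17.2,-8],"yaw":0,"jaw":0},{"delta_pos":[10,21.5,-8],"yaw":0,"jaw":0}]'

```text
clock: 11.3
eef_pos: [508.2, 236.8, 132.8]
tcp_rot: [3.141, 0.0, 2.71]
contact_force: [1.3, -0.5, 0.1]
opening: -0.001
grasp_force: 0.0
```

play_rows --steps '[{"delta_pos":[2,4.3,0],"yaw":0,"jaw":0},{"delta_pos":[4,8.6,0],"yaw":0,"jaw":0},{"delta_pos":[5.35,11.45,0],"yaw":0,"jaw":0},{"delta_pos":[5.35,11.45,0],"yaw":0,"jaw":0},{"delta_pos":[5.35,11.45,2],"yaw":0,"jaw":0},{"delta_pos":[5.35,11.45,3.5],"yaw":0,"jaw":0},{"delta_pos":[5.35,11.45,3.5],"yaw":0,"jaw":0},{"delta_pos":[5.35,11.45,3.5],"yaw":0,"jaw":0}]'

```text
clock: 12.1
eef_pos: [507.7, 360.4, 97.5]
tcp_rot: [-3.141, -0.001, 2.709]
contact_force: [0.5, -0.0, -0.2]
opening: -0.0
grasp_force: 0.0
```

```bash
python3 go.py 508 361.5 82; python3 -c "
from h import *
p,d=save('side','pics/side5.png')
for u,v in((284,242),(287,243),(290,244),(287,245)): print(world('side',(u,v),d=d[v,u]).round(1),p[v,u])
cv2.imwrite('pics/c5.png',cv2.resize(p[130:280,160:340],(720,600))[:,:,::-1])"
```

```text
12.1 [507.7 360.4  97.5] [-3.141e+00 -1.000e-03  2.709e+00] F [ 0.5 -0.  -0.2] -0.0003714727472454189 q [ 0.61  0.5   1.74 -0.    0.9  -0.52]
delta [0.02 0.12 1.55]
[507.    4.6  54.5] [28 25 28]
[508.8  -4.3  56.5] [28 27 26]
[511.  -12.5  57.6] [31 27 31]
[505.4  -8.4  55.1] [24 22 23]
```

View pics/c5.png

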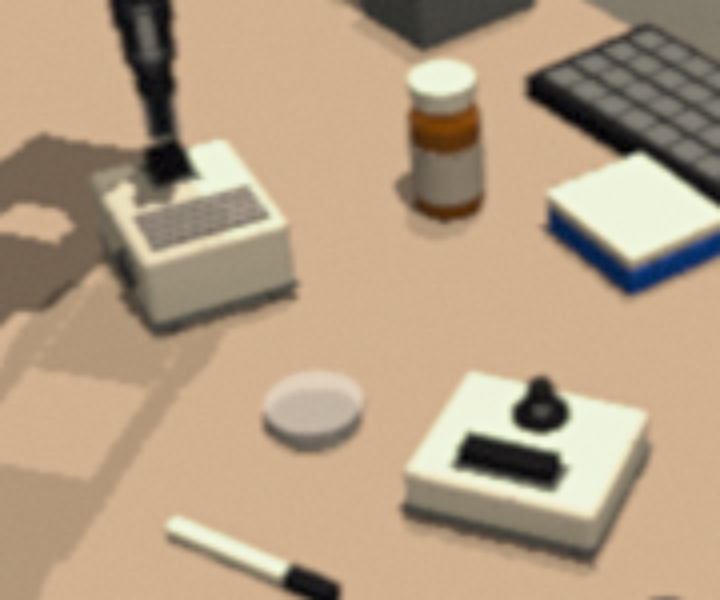

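The bar key is at z≈56, so it is home. The fingertip is above the square key at (165,155). Pressing.

play_rows --steps '[{"delta_pos":[0,0.1,0.8],"yaw":0,"jaw":0},{"delta_pos":[0,0.1,1.3],"yaw":0,"jaw":0},{"delta_pos":[0,0.1,1.5],"yaw":0,"jaw":0},{"delta_pos":[0,0.1,1.7],"yaw":0,"jaw":0},{"delta_pos":[0,0.1,1.9],"yaw":0,"jaw":0},{"delta_pos":[0,0.1,2.1],"yaw":0,"jaw":0},{"delta_pos":[0,0.1,2.2],"yaw":0,"jaw":0},{"delta_pos":[0,0.1,2.2],"yaw":0,"jaw":0}]'

```text
clock: 12.95
eef_pos: [508.1, 362.0, 75.7]
tcp_rot: [-3.141, -0.0, 2.71]
contact_force: [-1.5, -1.9, 2.9]
opening: 0.001
grasp_force: 1.2
```

play_rows --steps '[{"delta_pos":[0,0,0.1],"yaw":0,"jaw":0},{"delta_pos":[0,0,0.2],"yaw":0,"jaw":0},{"delta_pos":[0,0,0.3],"yaw":0,"jaw":0},{"delta_pos":[0,0,0.35],"yaw":0,"jaw":0},{"delta_pos":[0,0,0.4],"yaw":0,"jaw":0},{"delta_pos":[0,0,0.45],"yaw":0,"jaw":0},{"delta_pos":[0,0,0.45],"yaw":0,"jaw":0},{"delta_pos":[0,0,0.45],"yaw":0,"jaw":0}]'

```text
clock: 13.75
eef_pos: [508.2, 362.1, 71.7]
tcp_rot: [3.141, 0.0, 2.71]
contact_force: [-2.4, -2.5, 6.2]
opening: 0.0
grasp_force: 3.5
```

play_rows --steps '[{"delta_pos":[0,0,0.05],"yaw":0,"jaw":0},{"delta_pos":[0,0,0.1],"yaw":0,"jaw":0},{"delta_pos":[0,0,0.1],"yaw":0,"jaw":0},{"delta_pos":[0,0,0.1],"yaw":0,"jaw":0},{"delta_pos":[0,0,0.1],"yaw":0,"jaw":0},{"delta_pos":[0,0,0.1],"yaw":0,"jaw":0},{"delta_pos":[0,0,0.1],"yaw":0,"jaw":0},{"delta_pos":[0,0,0.1],"yaw":0,"jaw":0}]'

```text
clock: 14.55
eef_pos: [508.3, 362.1, 70.9]
tcp_rot: [3.141, 0.0, 2.71]
contact_force: [-2.7, -3.2, 8.7]
opening: -0.002
grasp_force: 4.6
```

play_rows --steps '[{"delta_pos":[0,0,-0.5],"yaw":0,"jaw":0},{"delta_pos":[0,0,-2.5],"yaw":0,"jaw":0},{"delta_pos":[0,0,-6],"yaw":0,"jaw":0},{"delta_pos":[0,0,-10],"yaw":0,"jaw":0},{"delta_pos":[0,0,-14],"yaw":0,"jaw":0},{"delta_pos":[0,0,-16],"yaw":0,"jaw":0},{"delta_pos":[0,0,-16],"yaw":0,"jaw":0},{"delta_pos":[0,0,-16],"yaw":0,"jaw":0}]'

```text
clock: 15.35
eef_pos: [508.2, 362.2, 230.1]
tcp_rot: [3.141, 0.0, 2.71]
contact_force: [-0.2, 0.2, -1.6]
opening: -0.001
grasp_force: 0.0
```

```bash
python3 -c "
from h import *
p,d=save('side','pics/side6.png')
for (u,v),z in (((202,172),74),((287,243),56),((376,323),97)):
  V,U=np.mgrid[v-10:v+11,u-14:u+15]
  P=np.array([world('side',(a,b),d=d[b,a]) for a,b in zip(U.ravel(),V.ravel())]); g=p[V.ravel(),U.ravel()].max(1)
  m=(g<70)&(abs(P[:,2]-z)<14); print(m.sum(),np.percentile(P[m,2],[25,50,75,90]).round(1),P[m].mean(0).round(1))
  m=(g>150);print(' face',np.median(P[m,2]).round(1))
for t in('lamp_supply','camera_box','console'): print(t,[(np.round(k['uv']),round(k['conf'],2)) for k in vision.landmark_of('side',t)[:3]])
cv2.imwrite('pics/c6.png',cv2.resize(p[130:410,160:450],(620,600))[:,:,::-1])"
```

```text
63 [70.  72.8 74.1 75.3] [506.6 360.   72. ]
 face 63.7
230 [46.  52.1 55.6 56.8] [516.1  -0.6  51.1]
 face 42.0
161 [96.2 97.  98.1 99. ] [ 471.5 -311.7   96.8]
 face 89.6
lamp_supply [(array([288., 418.]), 0.91), (array([440., 450.]), 0.72), (array([374., 360.]), 0.59)]
camera_box [(array([210., 196.]), 0.63)]
console [(array([291., 251.]), 0.91)]
```

View pics/c6.png

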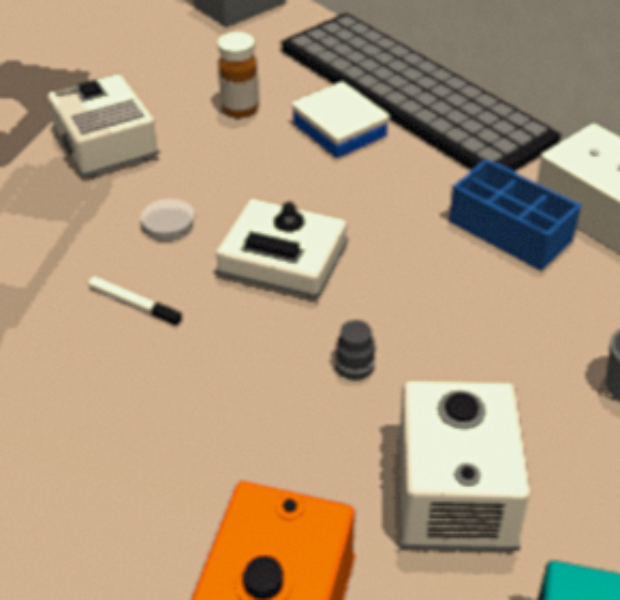

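All three keys are down: tops at about 97, 56 and 74 mm. The reset button is out, the boxes haven't moved, and the arm is clear.

```bash
python3 -c "
from rig import r
print(r.sign_off())"
```

```text
the job is handed in; nothing more can be done
None
```

I pressed the lamp, console and camera keys fully home in that order and handed the job in at about 15 s; the reset button is still out and nothing else on the bench visibly moved.

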